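Set the length stop of a pipe jig and push the pipe up to it

TASK

On the pipe measuring jig, push the sliding length stop along its rail towards the pipe with the fingertips until its spring plunger drops into the notch of the small click block and stays there. Then push the copper pipe along its two rods, from its free end, until its other end rests against the stop plate, gently enough that the stop is not knocked out of its notch. Only push: do not lift the pipe off its rods, leave the other things on the bench where they are, and finish with the hand clear.

Things in the scene. Friction and masses are not known exactly. Their poses are not given: they have to be found in the camera images.
- jig: Fixed measuring jig: grey base plate 170 x 470 x 12 mm on the bench, long side along its own y; z up. Jig origin: on the bench, halfway along y, 10 mm to -x of the plate's middle. Along y run two steel rods carrying the pipe (8 mm thick, axes at jig x -42 and -18 mm, tops at 34 mm, y -215 to +185 mm) and, at x +30 mm, the stop's rail (16 mm wide, top at 32 mm). Rail end blocks at y +-220 mm, tops at 38 mm.
- stop (a joint): Slide of the aluminium length stop on the rail, m: 0 with the stop's centre at jig y +170 mm, growing towards jig -y (towards the pipe), at most 0.19; starts 0 to 0.03. Slides with about 1 N; climbing the click block's ramp takes about 3 to 8 N, then the force falls off as the plunger drops into the notch; pushing it out of the notch, either way, takes about 10 to 16 N.
- stop_tab (a point): Centre of the flat +y face of the stop's upright thumb tab, 62 mm above the bench: push here towards jig -y. The face is 30 mm wide and reaches from 44 to 82 mm above the bench. The tab is 14 mm thick in y and stands at the +y end of the stop's saddle (34 x 50 mm, top at 46 mm). The stop's centre lies 25 mm to jig -y of this point. Axes as the jig's.
- stop_face (a point): Point on the -y face of the stop plate (8 mm thick, jig x -52 to +33 mm, 37 to 71 mm above the bench), in line with the pipe's axis: the pipe's far end must come to rest here. 25 mm to jig -y of the stop's centre. Axes as the jig's.
- stop_pin (a point): Point on the stop on the axis of its spring plunger, 20 mm above the bench (lowest place of the plunger's ball). In jig y it is the stop's centre. Axes as the jig's.
- plunger (a joint): Height of the spring plunger (vertical steel pin with a ball of 16 mm diameter below and a black knob of 18 mm diameter on top, at jig x +65 mm) above its lowest place, m: 0 away from the click block, about 0.005 to 0.006 on top of a hump, under 0.002 again when seated in the notch. Not pressed by the robot; it moves by itself.
- block: Dark steel click block, fixed on the base plate beside the rail at jig x +65 mm and at a jig y between 20 and 80 mm that differs each time. Two humps 14 mm high with outer ramps of 30 degrees and, between them, a notch 13 mm wide across y. About 62 mm long in y, 18 mm wide in x. Origin in the middle of its underside, axes as the jig's.
- notch (a point): Centre of the notch in the click block, 20 mm above the bench: the stop is set when point stop_pin has the same jig y as this. Axes as the jig's.
- pipe: Loose copper pipe, 28 mm outside diameter, 120 mm long, about 0.16 kg, lying along jig y on the two rods. Origin at its centre on its axis, 43 mm above the bench; its y axis runs along the pipe as the jig's y.
- pipe_near (a point): Centre of the pipe's free -y end, away from the stop: push here, towards jig +y. The end is a disc of 28 mm diameter spanning 29 to 57 mm above the bench; the rods below it top out at 34 mm.
- pipe_far (a point): Centre of the pipe's +y end, which is to rest against the stop plate. At the start 30 to 130 mm short of where the plate will stand.
- collar: Loose brass ring, 28 mm diameter, 14 mm high, lying on the jig's base plate. Leave alone.
- coupling: Loose copper sleeve standing upright, 34 mm diameter, 42 mm high, on the bench. Leave alone.
- valve: Loose brass ball valve with a black lever, about 68 mm long, 59 mm high. Leave alone.
- tin: Loose round tin with a paper label, 56 mm diameter, 60 mm high. Leave alone.
- driver: Loose screwdriver lying on the robot's side of the jig. Leave alone.
- tape: Loose black tape measure, 60 x 32 x 58 mm. Leave alone.
- gauge: Loose dial gauge lying face up, 64 mm diameter, 28 mm high, with a brass stub. Leave alone.

How it is judged:
By the outcome, as a careful person would: the job done as asked, in the order asked, and still so for the second after the job is handed in, with the robot touching nothing.
It also fails if it takes over 54 s, if anything falls off the work surface, if the arm or the gripper's body presses on something with over 40 N, if the wrist force passes 120 N, or if a joint passes its speed limit or range.

ROBOT

A 6-joint arm with a two-finger parallel gripper is mounted at the origin on the work surface. World frame = base frame: x ahead of the robot, y to its left, z up, the work surface at z = 0. Lengths are in m, angles in rad, forces in N, time in s.
With the tool pointing down it reaches from about 0.375 to 0.975 m from the base axis. Payload 3.8 kg.
Tool frame: the origin (TCP) lies at the very end of the fingers, on their centre line; the grasp point (between the pads) lies 19 mm behind it; y points along the fingers, x is the direction in which the jaws open and shut, and the axes are right-handed (so a half turn about y gives the same grasp; the last joint's range is limited). The gripper opens to 85 mm and grips with 20 to 120 N. Pads are 22 mm wide; open, the fingers measure 114 mm over their backs; the gripper's body (76 mm by 85 mm) begins 54 mm behind the grasp point. The pads swing forward as they close: fully open they stand 13 mm farther back than shut.
Start: joints at [-1.273, 0.264, 1.604, -0, 1.274, -0.037], TCP at [0.222, -0.638, 0.231] pointing down, gripper open.
Joint ranges: [-2.63, 2.63], [-0.94, 2.18], [0.31, 2.57], [-1.31, 4.45], [0, 2.66], [-2.55, 2.55]. Speed limits (rad/s): [2.57, 2.57, 3.14, 3.14, 3.14, 3.14].

INTERFACE

Orientations are given as [roll, pitch, yaw] about the fixed x, y, z axes, in that order (R = Rz(yaw) Ry(pitch) Rx(roll)).
In Python, from bench import arm gives the robot as it stands.
- The arm moves only by the tool send_rows, never from a script. Its argument "rows" is a list that holds one entry, the list of rows, each a list of 7 numbers: the shift along the tool's x, y, z in units of 300 mm (1.0 is 300 mm), then the turn, a rotation vector about the tool's x, y, z in units of 0.15 rad (1.0 is 0.15 rad), then the gripper's target within -1 to 1 (fully open at 1, half-way at 0, shut at -1). In form: [[[x, y, z, rx, ry, rz, hand], ...]]. A call has 1 to 20 rows; each row shifts and turns the pose as measured when the row begins, along the tool's axes as they then stand; what a row does not reach is not made up. A row lasts 1/10 s, in which the tool goes at most 50 mm and 8.59 degrees, less where a joint would pass 70% of its speed; a pose out of reach is approached as far as the arm can. A call with a number of a shift or a turn outside -1 to 1 is refused whole. A call with a gripper value outside its range is refused whole. The fingers move at their own pace and stop on an object; the grip force is fixed at half the most. Time passes only in rows, so rows that do not move let the fingers close. It gives the time, the measured TCP pose, the force and the opening at its end, in the units of the state.
- arm.read_state(): the state, without advancing time (a new reading comes with each control period).
- arm.snapshot(name): name is "scene" or "top" or "wrist"; returns (picture, depth): 480x640x3 uint8, red, green, blue; 480x640 float32, m along the optical axis (not along the pixel's ray), 0 where there is no reading.
- arm.camera_params(name): a dict with "fovy" (degrees; the focal length in pixels is half the picture's height over the tangent of half this angle, whatever the lens; pixels are square), "cx", "cy" (the principal point, pixels), "xyz" and "rotation" of the camera in the world. Camera axes: x right, y up, looking along -z (the intrinsics and any distortion apply to the point x, -y, -z); pixel columns grow to the right and rows downward; lengths in m; the calibration is good to about 2 mm. The wrist camera is an equidistant fisheye: a pixel r from the principal point sees the ray r / f radians off the axis. A picture is of the moment at which its call begins: read the wrist's pose just before it. camera_params takes no time and is no camera call; for the wrist camera it gives the pose at the moment of the call.
- arm.finish_job(): hands the job in, once; it reports no verdict.
The state is a dict: "clock": time; "joint_pos": joint angles; "joint_vel": joint speeds; "joint_torque": joint torques, N m; "eef_pos": TCP position; "orientation": TCP orientation; "ft_force": force on the tool from outside, world axes, zero at the start; "wrist_torque": the same for the moment, N m; "finger_gap": finger opening in m.
Only numpy, scipy, OpenCV 4.12 (cv2) and the standard library are available. Lean on these libraries where they do the work, as an engineer would, in place of code of your own. Each camera call takes 0.05 s, during which the arm holds its last target. There are 200 camera calls.

## Working session

There is one attempt and no reset: what is moved stays moved. The work goes in short steps, Python scripts to look and compute and a tool call to move; the robot and the scene stay as the last step left them, time stands still between calls to the robot, and variables do not carry over. Pictures are saved under pics/ and viewed, about 8 in all and at most 12, crops included, and the job is handed in when it is done.

Besides the shell and the picture viewer there is one more tool, called after "Emit:" as name(argument=value, ...) on one line, values as JSON. send_rows: Moves the arm, as the interface text tells. Its arguments: {"type":"object","properties":{"rows":{"type":"array","items":{"type":"array","items":{"type":"array","items":{"type":"number"}}}}},"required":["rows"]}

```bash
mkdir -p pics && ls
python3 - <<'E'
from bench import arm
import cv2,numpy as np
s=arm.read_state();print({k:np.round(v,3) for k,v in s.items()})
for n in("top","scene"):
    p,d=arm.snapshot(n);c=arm.camera_params(n);print(n,c)
    cv2.imwrite(f"pics/{n}0.png",p[...,::-1]);np.save(f"pics/{n}0.npy",d)
E
```

```text
pics
{'clock': np.float64(0.0), 'joint_pos': array([-1.273,  0.265,  1.605, -0.   ,  1.274, -0.037]), 'joint_vel': array([ 0.   ,  0.   , -0.   , -0.001, -0.001,  0.   ]), 'joint_torque': array([-1.0000e-03, -5.1511e+01, -3.6731e+01, -0.0000e+00,  1.3000e-02,
        0.0000e+00]), 'eef_pos': array([ 0.222, -0.637,  0.23 ]), 'orientation': array([-1.571,  0.002, -1.236]), 'ft_force': array([ 0.366,  0.36 , -0.042]), 'wrist_torque': array([-0.057,  0.008, -0.06 ]), 'finger_gap': np.float64(0.085)}
top {'fovy': 53.60038089893464, 'cx': 312.191858023037, 'cy': 236.36448801897674, 'xyz': array([0.37044314, 0.09356342, 0.97372711]), 'rotation': array([ 0.16852347, -0.02370915, -1.59856026])}
scene {'fovy': 44.92423288843233, 'cx': 327.2365621526382, 'cy': 238.51763925796732, 'xyz': array([ 1.17848767, -0.14108929,  0.66498445]), 'rotation': array([0.85620164, 0.01575234, 1.22969892])}
```

View pics/top0.png

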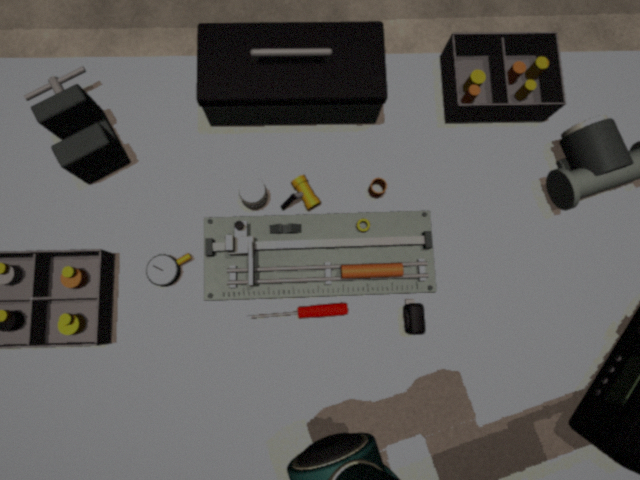

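View pics/scene0.png

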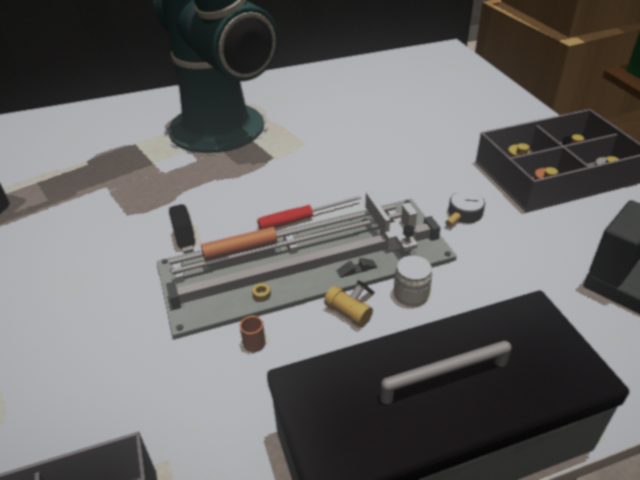

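The top view shows the jig at px (203–437, 210–300). The stop is at the left (~240, 245), the click block at ~(286, 228) and the pipe at 340–404, 270. The scene view agrees. Next I'll enlarge the jig to get exact pixels.

```bash
cat > h.py <<'E'
import numpy as np,cv2
from scipy.spatial.transform import Rotation as R
from bench import arm
def ray(c,u,v):
    f=240/np.tan(np.radians(c["fovy"])/2)
    return R.from_euler("xyz",c["rotation"]).apply([(u-c["cx"])/f,-(v-c["cy"])/f,-1])
def at(c,u,v,z):
    r=ray(c,u,v);return c["xyz"]+r*(z-c["xyz"][2])/r[2]
def proj(c,P):
    f=240/np.tan(np.radians(c["fovy"])/2)
    q=R.from_euler("xyz",c["rotation"]).inv().apply(np.array(P)-c["xyz"])
    return c["cx"]-f*q[...,0]/q[...,2],c["cy"]+f*q[...,1]/q[...,2]
E
python3 - <<'E'
from h import *
c=arm.camera_params("top")
p=cv2.imread("pics/top0.png");d=np.load("pics/top0.npy")
cv2.imwrite("pics/crop.png",cv2.resize(p[202:310,195:445],None,fx=3.2,fy=3.2,interpolation=cv2.INTER_CUBIC))
# depth sanity
for u,v in [(320,227),(372,269),(150,220),(430,240)]:
    print(u,v,c["xyz"]+ray(c,u,v)*d[v,u])
E
```

```text
320 227 [0.55280847 0.04953424 0.01096293]
372 269 [ 0.45887335 -0.04690407  0.05632109]
150 220 [5.77826380e-01 4.01358591e-01 1.72318588e-04]
430 240 [ 0.51613571 -0.16960724  0.03711173]
```

View pics/crop.png

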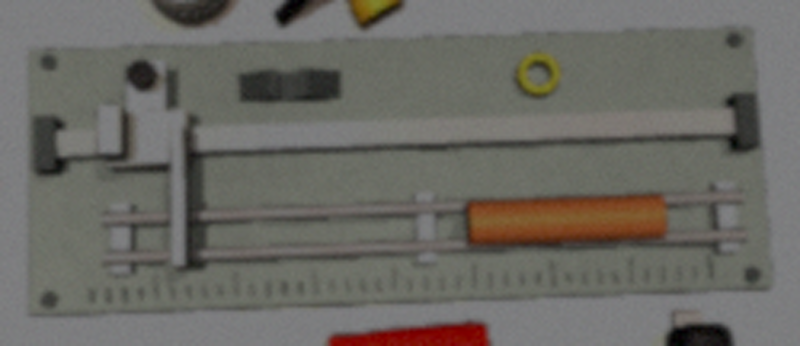

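The crop shows everything: tab ~(110,130), stop plate at x~180, knob (142,74), block 240–340 with its notch at ~290, pipe 470–666. The depth data is clean, so I'll measure from the cloud.

```bash
cat >> h.py <<'E'
def cloud(n,c,d):
    v,u=np.mgrid[:480,:640];f=240/np.tan(np.radians(c["fovy"])/2)
    q=np.stack([(u-c["cx"])/f,-(v-c["cy"])/f,-np.ones(u.shape)],-1)*d[...,None]
    return q.reshape(-1,3)@R.from_euler("xyz",c["rotation"]).as_matrix().T+c["xyz"]
E
python3 - <<'E'
from h import *
c=arm.camera_params("top");d=np.load("pics/top0.npy")
P=cloud("top",c,d);img=cv2.imread("pics/top0.png").reshape(-1,3)
w=(P[:,0]>.38)&(P[:,0]<.62)&(P[:,1]>-.25)&(P[:,1]<.33)
m=w&(P[:,2]>.008)&(P[:,2]<.016)
mask=m.reshape(480,640).astype(np.uint8)
n,l,st,_=cv2.connectedComponentsWithStats(mask);k=1+np.argmax(st[1:,4])
Q=P[(l.ravel()==k)]
r=cv2.minAreaRect(Q[:,:2].astype(np.float32));print(r)
b=cv2.boxPoints(r)
# long axis dir
e=[b[1]-b[0],b[2]-b[1]];L=max(e,key=np.linalg.norm);L=L/np.linalg.norm(L);L*=np.sign(L[1])
ey=L;ex=np.array([L[1],-L[0]])
o=np.array(r[0])-.01*ex
print("origin",o,"yaw",np.arctan2(ey[1],ey[0])-np.pi/2)
J=np.c_[(P[:,:2]-o)@ex,(P[:,:2]-o)@ey,P[:,2]]
np.savez("jig.npz",o=o,ex=ex,ey=ey)
def show(t,x0,x1,y0,y1,z0,z1):
    s=J[(J[:,0]>x0)&(J[:,0]<x1)&(J[:,1]>y0)&(J[:,1]<y1)&(J[:,2]>z0)&(J[:,2]<z1)]
    print(t,len(s),"min",s.min(0).round(4),"max",s.max(0).round(4),"mean",s.mean(0).round(4)) if len(s) else print(t,0)
show("endblk+",.0,.06,.19,.25,.034,.042)
show("endblk-",.0,.06,-.25,-.2,.034,.042)
show("rail",.0,.06,-.2,.0,.028,.035)
show("pipe",-.06,0,-.22,.12,.048,.062)
show("block",.05,.08,-.05,.11,.019,.032)
show("blocknotch",.05,.08,-.05,.11,.015,.0225)
show("plate",-.06,-.0,.05,.24,.065,.076)
show("tab",.0,.06,.05,.24,.077,.087)
show("knob",.05,.08,.1,.24,.05,.2)
for y in np.arange(-.01,.11,.003):
    s=J[(abs(J[:,0]-.065)<.006)&(abs(J[:,1]-y)<.0015)&(J[:,2]<.035)];print(round(y,3),s[:,2].mean().round(4),end="; ")
print()
# highest stuff near approach zones
show("near pipe",-.1,.05,-.35,-.15,.02,.3);show("behind tab",-.1,.15,.2,.35,.02,.3)
for nm,x,y in [("c1",0,0)]:pass
E
```

```text
((0.49640601873397827, 0.05261033773422241), (0.1702011078596115, 0.4698774516582489), 0.5758931636810303)
origin [0.48640652 0.05250983] yaw 0.01005125
endblk+ 145 min [0.0125 0.192  0.0341] max [0.0469 0.2274 0.041 ] mean [0.0299 0.219  0.0376]
endblk- 121 min [ 0.0129 -0.2268  0.0343] max [ 0.0461 -0.2011  0.0418] mean [ 0.0295 -0.2191  0.0372]
rail 778 min [ 0.0214 -0.2     0.028 ] max [ 0.0578 -0.0011  0.035 ] mean [ 0.0298 -0.0993  0.0314]
pipe 815 min [-0.0437 -0.1605  0.048 ] max [-0.0167 -0.0392  0.0614] mean [-0.0306 -0.0995  0.0544]
block 139 min [0.0555 0.0417 0.019 ] max [0.0741 0.0968 0.0294] mean [0.0645 0.0678 0.0233]
blocknotch 156 min [ 0.0532 -0.0368  0.015 ] max [0.0787 0.1053 0.0225] mean [0.0641 0.0624 0.0181]
plate 114 min [-0.052   0.1305  0.0663] max [-0.0003  0.138   0.0747] mean [-0.0266  0.1346  0.0703]
tab 111 min [0.0147 0.1672 0.0771] max [0.0439 0.1792 0.0849] mean [0.0291 0.1733 0.0814]
knob 72 min [0.0505 0.1472 0.0502] max [0.0724 0.166  0.0755] mean [0.0638 0.1553 0.0707]
-0.01 0.011; -0.007 0.0119; -0.004 0.0121; -0.001 0.0113; 0.002 0.0108; 0.005 0.0121; 0.008 0.0113; 0.011 0.0129; 0.014 0.0117; 0.017 0.0119; 0.02 0.0114; 0.023 0.0114; 0.026 0.0128; 0.029 0.0109; 0.032 0.0118; 0.035 0.0118; 0.038 0.0146; 0.041 0.0161; 0.044 0.0184; 0.047 0.0199; 0.05 0.0214; 0.053 0.0241; 0.056 0.0253; 0.059 0.0248; 0.062 0.0147; 0.065 0.0139; 0.068 0.0149; 0.071 0.0148; 0.074 0.0135; 0.077 0.025; 0.08 0.026; 0.083 0.0234; 0.086 0.0206; 0.089 0.0202; 0.092 0.019; 0.095 0.017; 0.098 0.015; 0.101 0.0112; 0.104 0.0124; 0.107 0.0115; 
near pipe 821 min [-0.0999 -0.2268  0.0202] max [ 0.0471 -0.1501  0.0604] mean [-0.0025 -0.1901  0.034 ]
behind tab 1057 min [-0.0429  0.2002  0.02  ] max [0.0469 0.3466 0.041 ] mean [-0.0038  0.2924  0.0297]
```

Notch centre is at jig y ≈ 0.068, stop centre at 0.1555 (plate, tab and knob agree) and pipe from −0.1605 to −0.039. The sizes match the description. Next I'll turn the closed hand so its pads face jig y.

Emit:
send_rows(rows=[[[0,0,0,0,-1,0,-1],[0,0,0,0,-1,0,-1],[0,0,0,0,-1,0,-1],[0,0,0,0,-1,0,-1],[0,0,0,0,-1,0,-1],[0,0,0,0,-1,0,-1],[0,0,0,0,-1,0,-1],[0,0,0,0,-1,0,-1],[0,0,0,0,-0.3,0,-1]]])

```text
clock: 1.0
eef_pos: [0.2204, -0.6329, 0.2226]
orientation: [-1.557, 0.004, 0.019]
ft_force: [0.1, -0.1, 0.0]
finger_gap: -0.0002
```

Emit:
send_rows(rows=[[[0.05,0,0.155,0,0,0,-1],[0.05,0,0.155,0,0,0,-1],[0.05,0,0.155,0,0,0,-1],[0.05,0,0.155,0,0,0,-1],[0.05,0,0.155,0,0,0,-1],[0.05,0,0.155,0,0,0,-1],[0.05,0,0.155,0,0,0,-1],[0.05,0,0.155,0,0,0,-1],[0.05,0,0.155,0,0,0,-1],[0.05,0,0.155,0,0,0,-1],[0.05,0,0.155,0,0,0,-1],[0.05,0,0.155,0,0,0,-1],[0.05,0,0.155,0,0,0,-1],[0.05,0,0.155,0,0,0,-1],[0.05,0,0.155,0,0,0,-1],[0.05,0,0.155,0,0,0,-1],[0.05,0,0.155,0,0,0,-1],[0.05,0,0.155,0,0,0,-1],[0.05,0,0.155,0,0,0,-1],[0.05,0,0.155,0,0,0,-1]]])

```text
clock: 3.0
eef_pos: [0.5021, 0.3223, 0.2284]
orientation: [-1.553, 0.005, 0.011]
ft_force: [1.5, 0.2, 0.3]
finger_gap: 0.0
```

Emit:
send_rows(rows=[[[0.01,0.11,-0.03,-0.12,0,0,-1],[0.01,0.11,-0.03,0,0,0,-1],[0.01,0.11,-0.03,0,0,0,-1],[0.01,0.11,-0.03,0,0,0,-1],[0,0.11,0,0,0,0,-1],[0,0,0,0,0,0,-1],[0,0,0,0,0,0,-1]]])

```text
clock: 3.7
eef_pos: [0.5153, 0.296, 0.057]
orientation: [-1.568, 0.004, 0.021]
ft_force: [0.6, 1.6, 0.2]
finger_gap: 0.0001
```

Run:
```python
from h import *
s=arm.read_state();print(s["eef_pos"],s["orientation"],s["ft_force"])
p,d=arm.snapshot("top");c=arm.camera_params("top")
p2,_=arm.snapshot("scene")
cv2.imwrite("pics/a.png",np.hstack([cv2.resize(p[195:315,190:330,::-1],(466,400)),cv2.resize(p2[150:290,330:490,::-1],(320,400))]))
```

```text
[0.51530525 0.29597929 0.05698093] [-1.56823866  0.00448252  0.02130278] [0.62021288 1.61050136 0.20222423]
```

View pics/a.png

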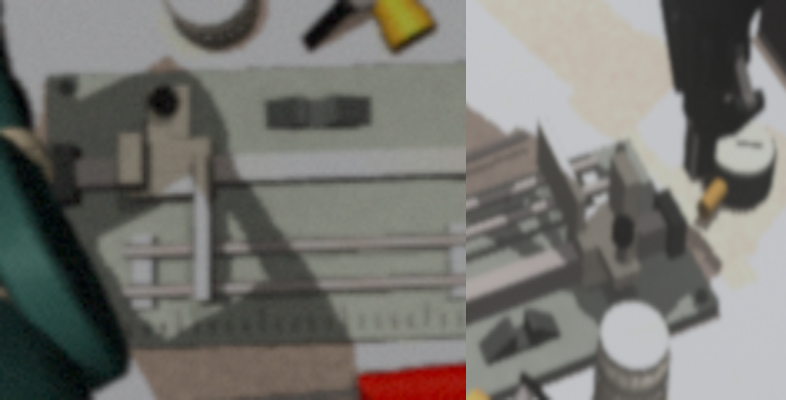

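The top crop shows the stop untouched at its start. The scene crop shows the closed hand standing clear behind the tab, next to the gauge and above it. Approaching contact.

Emit:
send_rows(rows=[[[0,0,-0.04,0,0,0,-1],[0,0,-0.04,0,0,0,-1],[0,0,-0.04,0,0,0,-1],[0,0,-0.03,0,0,0,-1],[0,0,0,0,0,0,-1]]])

```text
clock: 4.3
eef_pos: [0.521, 0.249, 0.0648]
orientation: [-1.564, -0.008, 0.022]
ft_force: [-0.4, -0.6, 0.1]
finger_gap: -0.0002
```

Emit:
send_rows(rows=[[[0,0,-0.015,0,0,0,-1],[0,0,-0.01,0,0,0,-1],[0,0,0,0,0,0,-1]]])

```text
clock: 4.6
eef_pos: [0.5215, 0.2407, 0.0653]
orientation: [-1.562, -0.008, 0.02]
ft_force: [-1.1, -0.5, 0.4]
finger_gap: -0.0001
```

Emit:
send_rows(rows=[[[-0.01,0.015,-0.01,0,0,0,-1],[-0.01,0.01,-0.015,0,0,0,-1],[0,0,-0.015,0,0,0,-1],[0,0,-0.015,0,0,0,-1],[0,0,-0.015,0,0,0,-1],[0,0,-0.015,0,0,0,-1],[0,0,0,0,0,0,-1]]])

```text
clock: 5.3
eef_pos: [0.5158, 0.2142, 0.0568]
orientation: [-1.562, -0.009, 0.022]
ft_force: [1.5, 0.2, 0.7]
finger_gap: 0.0001
```

```bash
cat >> h.py <<'E'
def status():
    s=arm.read_state();g=np.load("jig.npz");c=arm.camera_params("top");p,d=arm.snapshot("top")
    P=cloud("top",c,d);J=np.c_[(P[:,:2]-g["o"])@g["ex"],(P[:,:2]-g["o"])@g["ey"],P[:,2]]
    def box(x0,x1,y0,y1,z0,z1):
        return J[(J[:,0]>x0)&(J[:,0]<x1)&(J[:,1]>y0)&(J[:,1]<y1)&(J[:,2]>z0)&(J[:,2]<z1)]
    q=box(-.05,-.002,.0,.18,.066,.076);print("plate n",len(q),"stop centre y",(q[:,1].mean()+.021).round(4),"tilt-x slope",np.polyfit(q[:,0],q[:,1],1)[0].round(3))
    q=box(.052,.078,.0,.24,.06,.085);print("knob n",len(q),(q.mean(0).round(4),np.percentile(q[:,2],[50,90]).round(4)) if len(q) else "")
    q=box(-.045,-.015,-.22,.18,.05,.061);print("pipe n",len(q),q[:,1].min().round(4),q[:,1].max().round(4),"x",q[:,0].mean().round(4))
    e=s["eef_pos"];print("tcp jig",((e[:2]-g["o"])@g["ex"]).round(4),((e[:2]-g["o"])@g["ey"]).round(4),e[2].round(4),"F",s["ft_force"].round(2),"rpy",s["orientation"].round(3),s["clock"].round(2))
    return p
E
python3 -c "
from h import *
status()"
```

```text
h.py:22: RuntimeWarning: Mean of empty slice.
  q=box(-.05,-.002,.0,.18,.066,.076);print("plate n",len(q),"stop centre y",(q[:,1].mean()+.021).round(4),"tilt-x slope",np.polyfit(q[:,0],q[:,1],1)[0].round(3))
  ret = ret.dtype.type(ret / rcount)
Traceback (most recent call last):
  File "h.py", line 22, in status
    q=box(-.05,-.002,.0,.18,.066,.076);print("plate n",len(q),"stop centre y",(q[:,1].mean()+.021).round(4),"tilt-x slope",np.polyfit(q[:,0],q[:,1],1)[0].round(3))
                                                                                                                           ~~~~~~~~~~^^^^^^^^^^^^^^^^^
TypeError: expected non-empty vector for x
```

```bash
python3 - <<'E'
t=open("h.py").read()
t=t.replace('def status():','def status(n="top"):').replace('c=arm.camera_params("top");p,d=arm.snapshot("top")','c=arm.camera_params(n);p,d=arm.snapshot(n)').replace(',np.polyfit(q[:,0],q[:,1],1)[0].round(3)','').replace(',"tilt-x slope"','').replace('q=box(-.045,-.015,-.22,.18,.05,.061);','q=box(-.045,-.015,-.22,.18,.05,.061) if n=="top" else box(-.045,-.015,-.22,.18,.045,.061);')
open("h.py","w").write(t)
E
python3 -c "
from h import *
p=status('scene');cv2.imwrite('pics/b.png',cv2.resize(p[150:290,320:480,::-1],(640,560)))"
```

```text
plate n 98 stop centre y 0.1239
knob n 112 (array([0.0697, 0.1236, 0.0683]), array([0.0697, 0.0718]))
pipe n 920 -0.1607 0.1012 x -0.0231Traceback (most recent call last):
  File "<string>", line 3, in <module>
    p=status('scene');cv2.imwrite('pics/b.png',cv2.resize(p[150:290,320:480,::-1],(640,560)))
  File "h.py", line 25, in status
    e=s["eef_pos"];print("tcp jig",((e[:2]-g["o"])@g["ex"]).round(4),((e[:2]-g["o"])@g["ey"]).round(4),e[2].round(4),"F",s["ft_force"].round(2),"rpy",s["orientation"].round(3),s["clock"].round(2))
                                                                                                                                                                                ^^^^^^^^^^^^^^^^
AttributeError: 'float' object has no attribute 'round'
```

Emit:
send_rows(rows=[[[0,0,-0.015,0,0,0,-1],[0,0,-0.015,0,0,0,-1],[0,0,-0.015,0,0,0,-1],[0,0,-0.015,0,0,0,-1],[0,0,-0.015,0,0,0,-1],[0,0,-0.015,0,0,0,-1],[0,0,-0.01,0,0,0,-1],[0,0,0,0,0,0,-1]]])

```text
clock: 6.2
eef_pos: [0.5163, 0.1822, 0.0566]
orientation: [-1.561, -0.009, 0.022]
ft_force: [-1.7, 0.8, 0.3]
finger_gap: 0.0003
```

```bash
sed -i 's/s\["clock"\].round(2)/s["clock"]/' h.py; python3 -c "
from h import *
p=status('scene')"
```

```text
plate n 101 stop centre y 0.0921
knob n 117 (array([0.0694, 0.0916, 0.0682]), array([0.0695, 0.0717]))
pipe n 917 -0.1608 0.069 x -0.0231
tcp jig 0.0312 0.1294 0.0566 F [-1.74  0.79  0.34] rpy [-1.561 -0.009  0.022] 6.2
```

Emit:
send_rows(rows=[[[0,0,-0.006,0,0,0,-1],[0,0,-0.006,0,0,0,-1],[0,0,-0.006,0,0,0,-1],[0,0,-0.006,0,0,0,-1],[0,0,0,0,0,0,-1]]])

```text
clock: 6.75
eef_pos: [0.5164, 0.1792, 0.0567]
orientation: [-1.554, -0.009, 0.02]
ft_force: [-0.2, 1.9, -0.9]
finger_gap: 0.0
```

Emit:
send_rows(rows=[[[0,0,-0.006,0,0,0,-1],[0,0,-0.006,0,0,0,-1]]])

```text
clock: 6.95
eef_pos: [0.5164, 0.1779, 0.0567]
orientation: [-1.55, -0.009, 0.019]
ft_force: [-1.5, 6.4, -0.7]
finger_gap: 0.0
```

```bash
python3 -c "
from h import *
p=status('scene')"
```

```text
plate n 99 stop centre y 0.0878
knob n 119 (array([0.0694, 0.0874, 0.0694]), array([0.0709, 0.073 ]))
pipe n 925 -0.1607 0.065 x -0.0229
tcp jig 0.0312 0.1251 0.0567 F [-1.55  6.43 -0.68] rpy [-1.55  -0.009  0.019] 6.95
```

Emit:
send_rows(rows=[[[0,0,-0.01,-0.05,0,0,-1],[0,0,-0.01,-0.05,0,0,-1],[0,0,-0.01,-0.05,0,0,-1]]])

```text
clock: 7.3
eef_pos: [0.5165, 0.1721, 0.0566]
orientation: [-1.567, -0.01, 0.018]
ft_force: [-0.9, 5.8, -0.9]
finger_gap: 0.0002
```

```bash
python3 -c "
from h import *
p=status('scene')"
```

```text
plate n 96 stop centre y 0.0825
knob n 121 (array([0.0696, 0.082 , 0.0723]), array([0.0735, 0.0758]))
pipe n 919 -0.1607 0.0594 x -0.023
tcp jig 0.0313 0.1193 0.0566 F [-0.91  5.84 -0.92] rpy [-1.567 -0.01   0.018] 7.3
```

Emit:
send_rows(rows=[[[0,0,-0.009,0,0,0,-1],[0,0,-0.009,0,0,0,-1]]])

```text
clock: 7.55
eef_pos: [0.5165, 0.1676, 0.0565]
orientation: [-1.566, -0.01, 0.019]
ft_force: [-0.4, 2.9, 0.0]
finger_gap: -0.0
```

```bash
python3 -c "
from h import *
p=status('scene')"
```

```text
plate n 99 stop centre y 0.0777
knob n 123 (array([0.0697, 0.0774, 0.0733]), array([0.0749, 0.0774]))
pipe n 910 -0.1607 0.0548 x -0.0231
tcp jig 0.0313 0.1148 0.0565 F [-0.4   2.91  0.02] rpy [-1.566 -0.01   0.019] 7.55
```

Emit:
send_rows(rows=[[[0,0,-0.007,0,0,0,-1],[0,0,-0.007,0,0,0,-1],[0,0,-0.006,0,0,0,-1]]])

```text
clock: 7.9
eef_pos: [0.5165, 0.159, 0.0563]
orientation: [-1.57, -0.009, 0.02]
ft_force: [-0.5, 0.5, -0.2]
finger_gap: -0.0002
```

```bash
python3 -c "
from h import *
p=status('scene')"
```

```text
plate n 102 stop centre y 0.0673
knob n 119 (array([0.0696, 0.0668, 0.0682]), array([0.0697, 0.0719]))
pipe n 909 -0.1608 0.0438 x -0.0229
tcp jig 0.0312 0.1062 0.0563 F [-0.53  0.48 -0.25] rpy [-1.57  -0.009  0.02 ] 7.9
```

The plunger dropped into the notch: the knob is back at its original height and the stop centre is at 0.067. I'll retreat, lift and cross to the pipe's free end.

Emit:
send_rows(rows=[[[0,0,0.06,0,0,0,-1],[0,0,0.06,0,0,0,-1],[0,-0.12,0,0,0,0,-1],[0,-0.12,0,0,0,0,-1],[0,-0.12,0,0,0,0,-1],[-0.02,0,-0.12,0,0,0,-1],[-0.02,0,-0.12,0,0,0,-1],[-0.02,0,-0.12,0,0,0,-1],[-0.02,0,-0.12,0,0,0,-1],[-0.02,0,-0.12,0,0,0,-1],[-0.02,0,-0.12,0,0,0,-1],[-0.02,0,-0.12,0,0,0,-1],[-0.02,0,-0.12,0,0,0,-1],[-0.02,0,-0.12,0,0,0,-1],[-0.02,0,-0.1,0,0,0,-1],[0,0,0,0,0,0,-1],[0,0,0,0,0,0,-1]]])

```text
clock: 9.65
eef_pos: [0.4595, -0.1777, 0.1703]
orientation: [-1.578, -0.013, 0.019]
ft_force: [0.3, -0.4, -0.4]
finger_gap: -0.0001
```

```bash
python3 -c "
from h import *
status('scene');p=status('top');cv2.imwrite('pics/c.png',cv2.resize(p[170:350,190:450,::-1],(780,540)))"
```

```text
plate n 96 stop centre y 0.0671
knob n 119 (array([0.0695, 0.0668, 0.0683]), array([0.0696, 0.0715]))
pipe n 912 -0.1607 0.0443 x -0.0231
tcp jig -0.0292 -0.2299 0.1703 F [ 0.35 -0.43 -0.43] rpy [-1.578 -0.013  0.019] 9.65
plate n 102 stop centre y 0.0682
knob n 70 (array([0.0639, 0.0681, 0.0712]), array([0.0716, 0.0737]))
pipe n 750 -0.1607 -0.0392 x -0.0305
tcp jig -0.0291 -0.2297 0.1703 F [ 0.09 -0.06  0.23] rpy [-1.579 -0.013  0.02 ] 9.7
```

View pics/c.png

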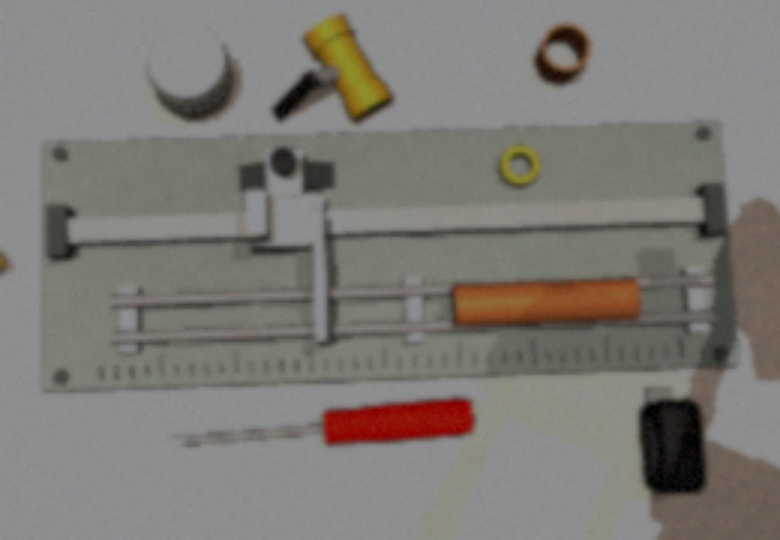

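Top view: the knob sits centred between the block humps (285,160), the pipe is untouched at 455–640 and the other items haven't moved. Lowering behind the pipe.

Emit:
send_rows(rows=[[[0,0.107,0,0,0,0,-1],[0,0.107,0,0,0,0,-1],[0,0.107,0,0,0,0,-1],[0,0.09,0,0,0,0,-1],[0,0,0,0,0,0,-1],[0,0,0,0,0,0,-1]]])

```text
clock: 10.35
eef_pos: [0.4658, -0.1718, 0.0463]
orientation: [-1.58, -0.019, 0.031]
ft_force: [0.1, 0.1, 0.6]
finger_gap: 0.0
```

Emit:
send_rows(rows=[[[-0.01,0.007,0.03,0,0,0,-1],[-0.012,0.005,0.03,0,0,0,-1],[0,0,0.03,0,0,0,-1],[0,0,0.03,0,0,0,-1],[0,0,0,0,0,0,-1]]])

```text
clock: 10.85
eef_pos: [0.4612, -0.1329, 0.0473]
orientation: [-1.582, -0.027, 0.033]
ft_force: [-0.4, 0.6, -1.3]
finger_gap: 0.0002
```

Emit:
send_rows(rows=[[[-0.005,0.012,0.01,0,0.15,0.15,-1],[-0.005,0.005,0.01,0,0,0,-1],[0,0,0.01,0,0,0,-1],[0,0,0.01,0,0,0,-1],[0,0,0.01,0,0,0,-1],[0,0,0.01,0,0,0,-1],[0,0,0,0,0,0,-1]]])

```text
clock: 11.55
eef_pos: [0.4593, -0.114, 0.0436]
orientation: [-1.584, -0.009, 0.012]
ft_force: [-0.4, 0.6, 0.5]
finger_gap: -0.0002
```

```bash
python3 -c "
from h import *
status('scene');p=status('top')"
```

```text
plate n 99 stop centre y 0.0671
knob n 118 (array([0.0693, 0.0669, 0.0683]), array([0.0694, 0.0718]))
pipe n 978 -0.1771 0.0443 x -0.0227
tcp jig -0.0288 -0.1663 0.0436 F [-0.42  0.58  0.47] rpy [-1.584 -0.009  0.012] 11.55
plate n 102 stop centre y 0.0682
knob n 70 (array([0.0639, 0.0681, 0.0711]), array([0.0716, 0.0735]))
pipe n 741 -0.1586 -0.0346 x -0.0308
tcp jig -0.0288 -0.1663 0.0436 F [-0.78 -1.15 -0.95] rpy [-1.584 -0.009  0.012] 11.6
```

Emit:
send_rows(rows=[[[0,0,0.01,0,0,0,-1],[0,0,0.01,0,0,0,-1],[0,0,0.01,0,0,0,-1],[0,0,0.01,0,0,0,-1],[0,0,0.01,0,0,0,-1],[0,0,0.01,0,0,0,-1],[0,0,0.01,0,0,0,-1],[0,0,0.01,0,0,0,-1],[0,0,0.01,0,0,0,-1],[0,0,0.01,0,0,0,-1],[0,0,0.01,0,0,0,-1],[0,0,0.01,0,0,0,-1],[0,0,0.01,0,0,0,-1],[0,0,0.01,0,0,0,-1],[0,0,0.01,0,0,0,-1],[0,0,0.01,0,0,0,-1],[0,0,0.01,0,0,0,-1],[0,0,0,0,0,0,-1]]])

```text
clock: 13.45
eef_pos: [0.4592, -0.0596, 0.0435]
orientation: [-1.586, -0.01, 0.013]
ft_force: [-0.1, -0.6, 0.9]
finger_gap: 0.0
```

```bash
python3 -c "
from h import *
p=status('top');p=status('top')"
```

```text
plate n 102 stop centre y 0.0682
knob n 70 (array([0.064 , 0.0681, 0.0708]), array([0.0712, 0.0734]))
pipe n 696 -0.0973 0.0198 x -0.0306
tcp jig -0.0283 -0.1119 0.0435 F [-0.13 -0.64  0.86] rpy [-1.586 -0.01   0.013] 13.45
plate n 103 stop centre y 0.0682
knob n 69 (array([0.064 , 0.0681, 0.0709]), array([0.0712, 0.0734]))
pipe n 690 -0.0971 0.0198 x -0.0307
tcp jig -0.0283 -0.1119 0.0434 F [-0.12  0.6  -0.4 ] rpy [-1.586 -0.01   0.013] 13.5
```

Emit:
send_rows(rows=[[[0,0,0.01,0,0,0,-1],[0,0,0.01,0,0,0,-1],[0,0,0.01,0,0,0,-1],[0,0,0.01,0,0,0,-1],[0,0,0.01,0,0,0,-1],[0,0,0.01,0,0,0,-1],[0,0,0,0,0,0,-1]]])

```text
clock: 14.25
eef_pos: [0.459, -0.0406, 0.0433]
orientation: [-1.586, -0.01, 0.012]
ft_force: [-0.5, -0.8, 0.5]
finger_gap: 0.0001
```

```bash
python3 -c "
from h import *
p=status('top');p=status('top')"
```

```text
plate n 103 stop centre y 0.0682
knob n 69 (array([0.064 , 0.0681, 0.0712]), array([0.0714, 0.0739]))
pipe n 629 -0.066 0.039 x -0.0306
tcp jig -0.0283 -0.0929 0.0433 F [-0.46 -0.83  0.52] rpy [-1.586 -0.01   0.012] 14.25
plate n 102 stop centre y 0.0682
knob n 70 (array([0.0639, 0.0681, 0.0714]), array([0.0715, 0.0739]))
pipe n 636 -0.0659 0.039 x -0.0307
tcp jig -0.0283 -0.0929 0.0432 F [0.5  0.24 0.27] rpy [-1.586 -0.01   0.012] 14.3
```

Emit:
send_rows(rows=[[[0,0,0.004,0,0,0,-1],[0,0,0.004,0,0,0,-1],[0,0,0.004,0,0,0,-1]]])

```text
clock: 14.65
eef_pos: [0.459, -0.0373, 0.0431]
orientation: [-1.586, -0.009, 0.012]
ft_force: [-0.1, -1.2, 0.5]
finger_gap: -0.0001
```

Emit:
send_rows(rows=[[[0,0,0.003,0,0,0,-1]]])

```text
clock: 14.75
eef_pos: [0.4589, -0.0364, 0.0431]
orientation: [-1.586, -0.01, 0.012]
ft_force: [-0.2, -1.3, 1.1]
finger_gap: -0.0001
```

```bash
python3 -c "
from h import *
p=status('top')"
```

```text
plate n 104 stop centre y 0.0682
knob n 70 (array([0.064 , 0.0681, 0.0709]), array([0.0712, 0.0736]))
pipe n 617 -0.0581 0.043 x -0.0305
tcp jig -0.0284 -0.0886 0.0431 F [-0.22 -1.29  1.15] rpy [-1.586 -0.01   0.012] 14.75
```

Emit:
send_rows(rows=[[[0,0,0.003,0,0,0,-1]]])

```text
clock: 14.9
eef_pos: [0.4589, -0.0357, 0.0432]
orientation: [-1.587, -0.01, 0.012]
ft_force: [-1.0, -6.2, 0.8]
finger_gap: 0.0002
```

Emit:
send_rows(rows=[[[0,0,0.003,0,0,0,-1]]])

```text
clock: 15.0
eef_pos: [0.459, -0.0356, 0.0432]
orientation: [-1.589, -0.01, 0.013]
ft_force: [-0.6, -7.4, 0.6]
finger_gap: -0.0001
```

```bash
python3 -c "
from h import *
p=status('top')"
```

```text
plate n 102 stop centre y 0.0683
knob n 72 (array([0.064 , 0.0682, 0.0711]), array([0.0718, 0.0737]))
pipe n 600 -0.0562 0.0432 x -0.0305
tcp jig -0.0283 -0.0878 0.0432 F [-0.63 -7.43  0.57] rpy [-1.589 -0.01   0.013] 15.0
```

Force rose to 7 N and the hand stopped moving, so the pipe is against the plate, and the stop has not moved. Backing straight off, then up.

Emit:
send_rows(rows=[[[0,0,-0.005,0,0,0,-1],[0,0,-0.02,0,0,0,-1],[0,0,-0.06,0,0,0,-1],[0,0,-0.1,0,0,0,-1],[0,0,-0.1,0,0,0,-1],[0,-0.12,-0.05,0,0,0,-1],[0,-0.12,-0.05,0,0,0,-1],[0,-0.12,-0.05,0,0,0,-1],[0,-0.12,-0.1,0,0,0,-1],[0,0,0,0,0,0,-1],[0,0,0,0,0,0,-1]]])

```text
clock: 16.15
eef_pos: [0.4567, -0.1986, 0.1914]
orientation: [-1.581, -0.004, 0.012]
ft_force: [-0.6, 0.5, -0.6]
finger_gap: 0.0002
```

```bash
python3 -c "
from h import *
s=status('scene');p=status('top');cv2.imwrite('pics/d.png',np.hstack([cv2.resize(p[195:315,190:320,::-1],(390,360)),cv2.resize(s[150:290,280:440,::-1],(410,360))]))"
```

```text
plate n 97 stop centre y 0.0674
knob n 120 (array([0.0696, 0.0667, 0.0685]), array([0.0697, 0.0722]))
pipe n 859 -0.0776 0.0439 x -0.023
tcp jig -0.0322 -0.2507 0.1914 F [-0.59  0.52 -0.58] rpy [-1.581 -0.004  0.012] 16.15
plate n 102 stop centre y 0.0683
knob n 71 (array([0.0641, 0.0681, 0.0711]), array([0.0717, 0.0738]))
pipe n 762 -0.0769 0.0431 x -0.0305
tcp jig -0.0317 -0.251 0.1917 F [ 1.02 -0.38  0.6 ] rpy [-1.582 -0.005  0.012] 16.2
```

View pics/d.png

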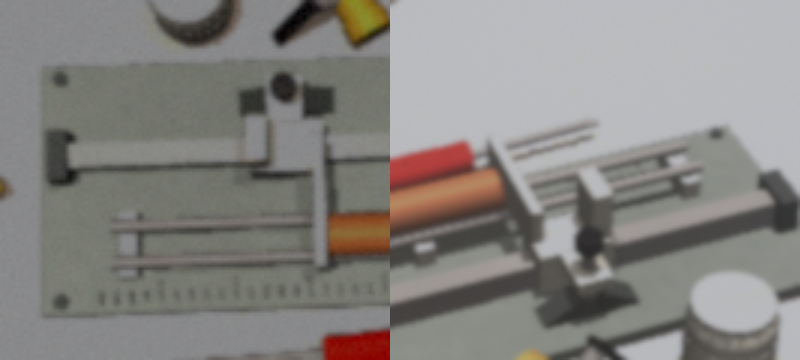

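Both views show the plunger centred between the humps and the pipe end flush against the stop plate. The hand is clear.

```bash
python3 -c "
from bench import arm
print(arm.finish_job())"
```

```text
the job is handed in; nothing more can be done
None
```

The stop is set in the click block's notch and the pipe rests against the stop plate. I handed the job in at about 16 s with the hand clear.

- **Stop:** I pushed it with the closed fingertips over the ramp (up to about 6 N read) until the plunger dropped in. The knob rose about 5 mm on the hump and came back to its starting height. The stop centre measures jig y 0.068 m, the same as the notch.
- **Pipe:** I pushed it slowly from its free end until the force rose to about 7 N and the hand stopped moving. That is below the 10–16 N that would knock the stop out.
- **Last check:** After I backed off, the pipe's far end measured 0.043 m, the same as the plate face. The stop was still at 0.068 m.
- **Other items:** None looked moved in the views I had. The last pictures covered only the stop end of the jig. I last saw the coupling, tape and collar after setting the stop, before the pipe push, and the gauge only before the stop push.

The scene camera read the stop about 1 mm lower than the top camera (0.067 against 0.068 m), which is within calibration. No check failed.

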